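# Find the stamped crate and push it into the dispatch row

## Task

Two empty plywood parts crates stand upright on the bench, and one of them bears a round inspection stamp burnt into its underside, like the two already lying in the dispatch row. With the fingertips, tip each crate over, away from you, so that it comes to lie on its far long wall with its underside facing you; only when both have been checked in this way, push the stamped one, lying as it is, along the bench into the gap of the row, midway between the two crates, square to the rail and up against it. Nothing is to be pinched, lifted or carried: leave the other crate lying where it was tipped, and do not shift the crates of the row or the things that lie around.

Things in the scene. Friction and masses are not known exactly. Their poses are not given: they have to be found in the camera images.
- crate_1: Loose plywood crate, 120 mm wide (its y), 64 deep (x), 92 tall (z), open top, 6 mm boards, about 0.3 kg. Origin: centre of the underside, z to the open top. Starts upright, left or right, x away from the robot to 17 degrees. Pushed level near its rim it tips about its far lower edge and past 40 degrees falls over by itself, to lie 64 mm high, x down, z away from the robot; pushed below half height it slides.
- crate_2: The other loose crate, alike but for the stamp: 120 mm wide (its y), 64 deep (x), 92 tall (z), open top, 6 mm boards, about 0.3 kg. Origin: centre of the underside, z to the open top. Starts upright on the other side of the middle; tips in the same way.
- stamp (a point): Centre of the burnt-in stamp (dark ring 46 mm across round a triangle) on one loose crate's underside: it coincides with the origin of the crate that bears it. The other underside is blank. With the crate on its long wall the stamp is 32 mm above the bench and 92 mm from the crate's open side.
- dispatch_rail: Fixed aluminium stop rail behind the row, 430 mm long, 40 high. Origin on the bench at mid-length of its front face, the middle of the gap; x away from the robot, square to the rail, y along it to the left. The gap is 172 mm wide (y -86 to +86 mm). With a crate against the rail its stamp is at x = -92 mm.
- row_crate_l: Loose crate of the same kind lying in the dispatch row, stamped underside facing the robot, open side 1 mm from the rail; 92 mm deep, 64 mm high as it lies. Origin: centre of the underside, 32 mm above the bench; z points to the rail. It lies 146 mm left of the gap's middle. Not to be shifted.
- row_crate_r: Loose crate of the same kind lying in the dispatch row, stamped underside facing the robot, open side 1 mm from the rail; 92 mm deep, 64 mm high as it lies. Origin: centre of the underside, 32 mm above the bench; z points to the rail. It lies 146 mm right of the gap's middle. Not to be shifted.
- part_box: Small grey lidded plastic parts box, 37x44x20 mm, standing loose; leave alone.
- parts_jar: Small jar with black lid, 45 mm across, 56 mm tall, loose; leave alone.
- blower: Dark red rubber blower bulb, 48 mm across, 98 mm tall, loose; leave alone.

How it is judged (in metres and radians):
On the way, in this order (a step that is already met when the one before it is completed fails the run):
1. one of the two crates has been tipped and lies on its far long wall (angle between any of crate_1, crate_2's own x axis and vertical above 2.97 rad), for 0.2 s.
2. both crates lie on their far long walls, undersides showing (angle between each of crate_1, crate_2's own x axis and vertical above 2.97 rad), for 0.2 s.
3. the stamped crate lies in the gap of the row, up against the rail (angle between crate_1's own x axis and vertical above 2.97 rad and x of stamp in the frame of dispatch_rail between -0.103 and -0.085 m and y of stamp in the frame of dispatch_rail between -0.025 and 0.025 m and angle between the z axis of crate_1 and the x axis of dispatch_rail, either way round below 0.12 rad), for 0.2 s.
At the end, for the whole second after the job is handed in: The stamped crate lies at rest in the gap, stamp towards the robot, open side within 10 mm of the rail, centred to 25 mm and square to 7 degrees. The other lies at rest on its far long wall, its origin within 140 mm of its start (tipping alone moves it about 50 mm) (all of step 3 and angle between crate_2's own x axis and vertical above 2.97 rad and distance of crate_2 from where it was at the start of the episode below 0.14 m and linear speed of each of crate_1, crate_2 below 0.01 m/s); the robot touches nothing.
It fails at once if a crate is lifted off the bench (height (world z) of any of crate_1, crate_2 above 0.05 m).
It fails at once if a crate of the row is shifted by more than 20 mm (distance of any of row_crate_l, row_crate_r from where it was at the start of the episode above 0.02 m).
It fails at once if a bystander is moved by more than 30 mm (distance of any of part_box, parts_jar, blower from where it was at the start of the episode above 0.03 m).
It also fails if it takes over 61 s, if anything falls off the work surface, if the arm or the gripper's body presses on something with over 40 N, if the wrist force passes 120 N, or if a joint passes its speed limit or range.

## Robot

A 6-joint arm with a two-finger parallel gripper is mounted at the origin on a cart in front of the work surface, level with it; the furniture and walls round the work are solid. World frame = base frame: x ahead of the robot, y to its left, z up, the work surface at z = 0. Lengths are in mm, angles in rad, forces in N, time in s.
With the tool pointing down it reaches from about 250 to 775 mm from the base axis. Payload 4 kg.
Tool frame: the origin (TCP) lies at the very end of the fingers, on their centre line; the grasp point (between the pads) lies 19 mm behind it (env.grip_point_offset is the distance from the TCP to the grasp point, in mm); y points along the fingers, x is the direction in which the jaws open and shut, and the axes are right-handed (so a half turn about y gives the same grasp; the last joint's range is limited). The gripper opens to 94 mm and grips with 3 to 60 N. Pads are 16 mm wide; open, the fingers measure 119 mm over their backs; the gripper's body (75 mm by 177 mm) begins 78 mm behind the grasp point.
Start: joints at [-1.322, 0.087, 1.371, -0, 1.684, -0.103], TCP at [189.522, -516.335, 205.506] pointing down, gripper open.
Joint ranges: [-3.1, 3.1], [-0.76, 2.03], [0.27, 2.55], [-1.08, 4.22], [0.17, 2.65], [-2.57, 2.57]. Speed limits (rad/s): [2.79, 2.79, 3.14, 3.14, 3.14, 3.14].

## Interface

Orientations are given as a 3x3 rotation matrix whose columns are the frame's x, y, z axes.
In Python, from bench import sensors, eyes, order, outline_of, pinpoint, env gives the robot as it stands.
- The arm moves only by the tool play_rows, never from a script. Its argument "rows" is a list of rows, each an object of numbers: "wx", "wy", "wz": the turn, a rotation vector about the tool's x, y, z in degrees; "tx", "ty", "tz": the shift along the tool's x, y, z in cm; "jaw": the gripper command: -1 is shut, 1 is fully open, values between are in proportion. A call has 1 to 5 rows; each row is the pose to reach, as a shift and turn from the pose measured when the call began, along the tool's axes at that moment; what a row does not reach only later rows make up. A row lasts 1/10 s, in which the tool goes at most 50 mm and 8.59 degrees, less where a joint would pass 70% of its speed; a pose out of reach is approached as far as the arm can. A call with a gripper value outside its range is refused whole. The fingers move at their own pace and stop on an object; "force" is the grip in N (left out, the last holds). Time passes only in rows, so rows that repeat a pose let the fingers close. It gives the time, the measured TCP pose, the force and the opening at its end, in the units of the state.
- sensors.get_obs(): the state, without advancing time (a new reading comes with each control period).
- eyes.get_image(name): name is "scene" or "top"; returns (picture, depth): 480x640x3 uint8, red, green, blue; 480x640 float32, mm along the optical axis (not along the pixel's ray), 0 where there is no reading.
- eyes.calibration(name): a dict with "intrinsics" (3x3 intrinsics, pixels), "extrinsics" (4x4, takes a point from camera to world coordinates). Camera axes: x right, y down, z forward; pixel columns grow to the right and rows downward; lengths in mm; the calibration is good to about 2 mm. A picture is of the moment at which its call begins. calibration takes no time and is no camera call.
- order.sign_off(): hands the job in, once; it reports no verdict.
Trained networks look in the newest picture that a camera, given by its name, has taken for a name from the list of things; names that differ only in an ending like _2 or _b are one class to them, and where a whole thing is asked for, a point or a joint stands for the part that bears it (a point fixed in the world has none). Each returns a list of dicts, best first, with "score" (0 to 1); they miss things now and then, are a little off and sometimes report something else, mostly with a low value. They report only what shows in the picture. A call takes as long as a camera call.
- outline_of(camera, thing): "pixels" (480x640 bool, what is visible of it) and "pixel" ([column, row] in pixels, amid what is visible of it).
- pinpoint(camera, thing): "pixel" ([column, row] in pixels: a listed point, or the origin of a listed thing).
The state is a dict: "time_s": time; "joint_positions": joint angles; "qvel": joint speeds; "tau": joint torques, N m; "position": TCP position; "orientation": TCP orientation; "wrist_force": force on the tool from outside, world axes, zero at the start; "ft_torque": the same for the moment, N m; "gripper_width": finger opening in mm.
Only numpy, scipy, OpenCV 4.12 (cv2) and the standard library are available. Lean on these libraries where they do the work, as an engineer would, in place of code of your own. Each camera call takes 0.05 s, during which the arm holds its last target.

## Working session

There is one attempt and no reset: what is moved stays moved. The work goes in short steps, Python scripts to look and compute and a tool call to move; the robot and the scene stay as the last step left them, time stands still between calls to the robot, and variables do not carry over. Pictures are saved under pics/ and viewed, and the job is handed in when it is done.

Besides the shell and the picture viewer there is one more tool, called after "Call:" as a command line: name --argument value ..., lists and objects as JSON in quotes. play_rows: Moves the arm, as the interface text tells. Its arguments: {"type":"object","properties":{"rows":{"type":"array"},"force":{"type":"number"}},"required":["rows"]}

```bash
ls; mkdir -p pics
python3 - <<'E'
from bench import sensors, eyes, env
import cv2
for n in ("scene","top"):
    p,d=eyes.get_image(n); cv2.imwrite(f"pics/{n}0.png",p[:,:,::-1])
    c=eyes.calibration(n); print(n,c["intrinsics"].round(1).tolist(),c["extrinsics"].round(3).tolist())
o=sensors.get_obs()
for k in o: print(k,o[k])
E
```

```text
pics
scene [[491.9, 0.0, 329.4], [0.0, 491.9, 237.3], [0.0, 0.0, 1.0]] [[-0.535, -0.473, 0.7, -378.892], [-0.844, 0.278, -0.458, 613.793], [0.022, -0.836, -0.548, 795.173], [0.0, 0.0, 0.0, 1.0]]
top [[589.8, 0.0, 316.1], [0.0, 589.8, 239.6], [0.0, 0.0, 1.0]] [[-0.023, -0.988, 0.15, 368.753], [-1.0, 0.025, 0.011, -12.232], [-0.014, -0.15, -0.989, 1398.731], [0.0, 0.0, 0.0, 1.0]]
time_s 0.1
joint_positions [-1.32211994e+00  8.79000587e-02  1.37206141e+00 -5.70781513e-06
  1.68358124e+00 -1.03061290e-01]
qvel [-7.22160750e-04  1.21764138e-03 -2.94893618e-03  1.35612006e-03
  3.74783868e-05 -1.59106976e-03]
tau [ 1.90404600e-03 -3.41251051e+01 -3.03301406e+01  7.20663043e-02
  3.04384518e-02 -1.02060906e-04]
position [ 189.38789678 -515.86003582  204.43200078]
orientation [[ 3.44528547e-01 -4.85446688e-04  9.38775716e-01]
 [-9.38773836e-01  1.88867185e-03  3.44528834e-01]
 [-1.94028965e-03 -9.99998099e-01  1.94976719e-04]]
wrist_force [ 0.08639986 -0.5681675  -0.27940206]
ft_torque [ 0.00039413 -0.05272858 -0.06378689]
gripper_width 94.12070200839695
```

View pics/scene0.png

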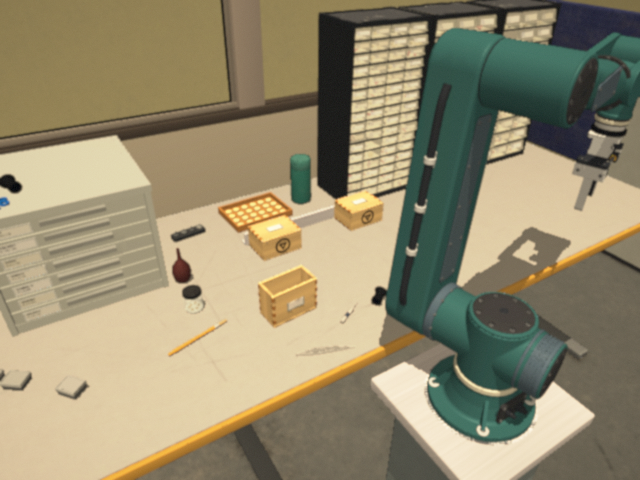

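View pics/top0.png

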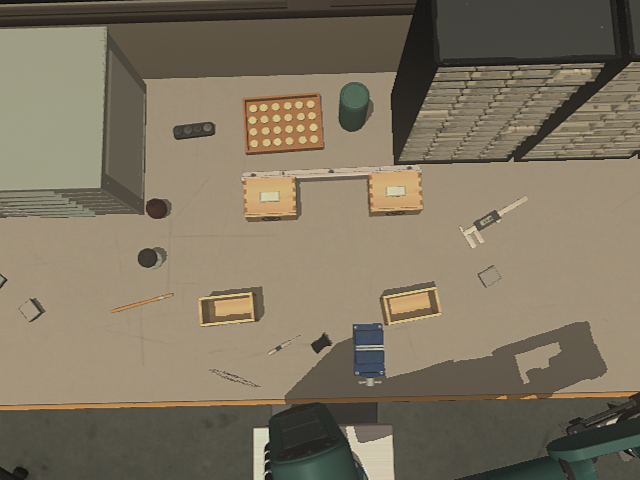

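```bash
cat > h.py <<'E'
from bench import sensors, eyes, order, outline_of, pinpoint, env
import numpy as np, cv2
def ray(cam,px):
    c=eyes.calibration(cam); K=c["intrinsics"];T=c["extrinsics"]
    r=np.linalg.inv(K)@np.array([px[0],px[1],1.]); return T[:3,3],T[:3,:3]@r
def atz(cam,px,z):
    o,r=ray(cam,px); return o+r*(z-o[2])/r[2]
def cloud(cam,d,mask=None):
    c=eyes.calibration(cam); K=c["intrinsics"];T=c["extrinsics"]
    m=d>0
    if mask is not None: m&=mask
    v,u=np.nonzero(m); r=np.linalg.inv(K)@np.stack([u,v,np.ones(len(u))])*d[v,u]
    return (T[:3,:3]@r).T+T[:3,3]
E
python3 - <<'E'
from h import *
p,d=eyes.get_image("top")
for t in ["crate_1","row_crate_l","dispatch_rail","part_box","parts_jar","blower","stamp"]:
    for r in outline_of("top",t):
        P=cloud("top",d,r["pixels"]); 
        print(t,round(r["score"],2),np.round(r["pixel"]),len(P),end=" ")
        if len(P):
            h=np.percentile(P[:,2],[5,50,95]); top=P[P[:,2]>np.percentile(P[:,2],97)-6]
            b=cv2.minAreaRect(top[:,:2].astype(np.float32))
            print("z",h.round(),"top rect",np.round(b[0]),np.round(b[1]),round(b[2],1),"ext",np.percentile(P[:,:2],[1,99],axis=0).round().tolist())
        else: print()
for t in ["crate_1","dispatch_rail"]:
    for r in pinpoint("top",t): print(t,r["score"],r["pixel"],atz("top",r["pixel"],0).round())
E
```

```text
crate_1 0.65 [411. 306.] 1690 z [ 2. 10. 94.] top rect [ 417. -206.] [ 64. 121.] 9.0 ext [[379.0, -266.0], [451.0, -144.0]]
crate_1 0.61 [227. 302.] 1712 z [ 2. 11. 94.] top rect [418. 204.] [ 64. 120.] 4.9 ext [[383.0, 143.0], [452.0, 262.0]]
row_crate_l 0.79 [396. 194.] 2382 z [21. 64. 69.] top rect [ 681. -184.] [ 92. 120.] 0.9 ext [[635.0, -243.0], [729.0, -124.0]]
row_crate_l 0.62 [267. 200.] 2288 z [27. 64. 69.] top rect [676. 107.] [ 93. 120.] 1.0 ext [[629.0, 47.0], [721.0, 166.0]]
dispatch_rail 0.94 [333. 176.] 1496 z [ 2. 11. 43.] top rect [729. -37.] [ 13. 424.] 1.1 ext [[724.0, -246.0], [758.0, 173.0]]
dispatch_rail 0.72 [270. 201.] 2232 z [32. 64. 69.] top rect [676. 106.] [ 93. 118.] 1.0 ext [[629.0, 48.0], [720.0, 165.0]]
dispatch_rail 0.31 [226. 309.] 1748 z [ 2. 12. 94.] top rect [418. 204.] [ 64. 120.] 4.9 ext [[384.0, 142.0], [452.0, 263.0]]
part_box 0.56 [490. 277.] 300 z [13. 19. 24.] top rect [ 482. -402.] [35. 43.] 27.7 ext [[461.0, -426.0], [505.0, -379.0]]
part_box 0.48 [154. 204.] 368 z [14. 49. 81.] top rect [661. 379.] [5. 7.] 12.0 ext [[639.0, 357.0], [684.0, 410.0]]
parts_jar 0.89 [149. 262.] 385 z [13. 55. 61.] top rect [542. 391.] [39. 42.] 21.8 ext [[520.0, 370.0], [561.0, 411.0]]
blower 0.81 [155. 207.] 323 z [29. 51. 84.] top rect [661. 379.] [5. 7.] 8.2 ext [[640.0, 357.0], [681.0, 400.0]]
stamp 0.8 [230. 308.] 1825 z [ 1. 10. 94.] top rect [418. 204.] [ 64. 120.] 4.9 ext [[383.0, 142.0], [454.0, 263.0]]
stamp 0.38 [395. 193.] 2408 z [15. 64. 69.] top rect [ 681. -184.] [ 92. 120.] 0.9 ext [[635.0, -244.0], [728.0, -124.0]]
crate_1 0.9 [232.7, 306.0] [428. 204.   0.]
crate_1 0.64 [407.2, 308.1] [ 413. -208.    0.]
dispatch_rail 0.86 [330.8, 181.2] [724. -36.   0.]
dispatch_rail 0.29 [488.4, 277.0] [ 482. -403.    0.]
```

Run:
```python
from h import *
p,d=eyes.get_image("top")
m=np.zeros((480,640),bool); 
for nm,(u0,u1,v0,v1) in dict(vise=(345,392,318,388),black=(305,335,330,358),cal=(455,530,190,250),arm=(470,640,380,470)).items():
    m[:]=0; m[v0:v1,u0:u1]=1; P=cloud("top",d,m); P=P[P[:,2]>8]
    if len(P): print(nm,P.min(0).round(),P.max(0).round(),np.percentile(P[:,2],[50,90]))
big=cv2.resize(p[260:400,180:460],None,fx=2.8,fy=2.8,interpolation=cv2.INTER_CUBIC); cv2.imwrite("pics/z.png",big[:,:,::-1])
```

```text
vise [ 242. -167.    8.] [391. -77.  98.] [55.86510613 62.69149462]
black [312. -31.   8.] [360.  20.  41.] [24.47726492 31.31278781]
cal [ 554. -506.    8.] [ 684. -331.   19.] [11.18155061 14.94989715]
arm [ 135. -705.    8.] [ 245. -241.  591.] [545.57013811 581.06258929]
```

View pics/z.png

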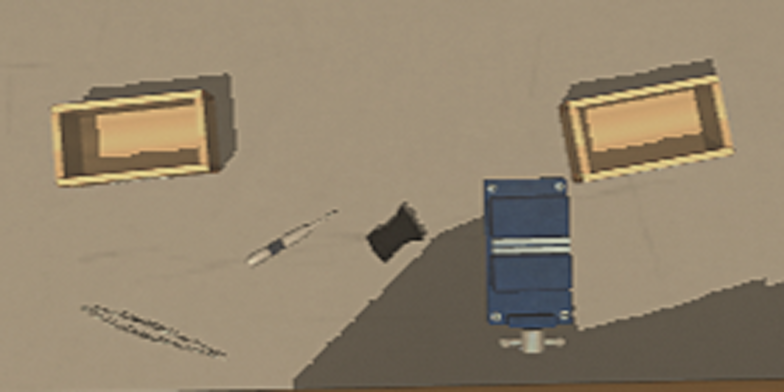

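```bash
cat >> h.py <<'E'
def go(x,y,z,yaw):
    o=sensors.get_obs(); R=np.array(o["orientation"]); p=np.array(o["position"])
    a=np.radians(yaw); Rt=np.array([[np.sin(a),0,np.cos(a)],[-np.cos(a),0,np.sin(a)],[0,-1,0]])
    t=R.T@(np.array([x,y,z])-p)/10; w=np.degrees(cv2.Rodrigues(R.T@Rt)[0].ravel())
    print("t",t.round(2),"w",w.round(2))
E
cat > g.sh <<'E'
python3 -c "from h import *; go($1,$2,$3,$4); o=sensors.get_obs(); print(o['time_s'])"
E
bash g.sh 350 -217 180 9
```

```text
t [-22.57   2.55  25.38] w [-0.000e+00  1.116e+01  1.000e-02]
0.65
```

Call:
play_rows --rows '[{"tx": -22.6, "ty": 2.5, "tz": 25.4, "wy": 11.2, "jaw": 1}, {"tx": -22.6, "ty": 2.5, "tz": 25.4, "wy": 11.2, "jaw": 1}, {"tx": -22.6, "ty": 2.5, "tz": 25.4, "wy": 11.2, "jaw": 1}, {"tx": -22.6, "ty": 2.5, "tz": 25.4, "wy": 11.2, "jaw": 1}, {"tx": -22.6, "ty": 2.5, "tz": 25.4, "wy": 11.2, "jaw": 1}]'

```text
$.rows[0]: bad value
```

```bash
bash g.sh 350 -217 180 9
```

```text
t [-22.57   2.55  25.38] w [-0.000e+00  1.116e+01  1.000e-02]
0.65
```

Call:
play_rows --rows '[{"wx": 0, "wy": 11.2, "wz": 0, "tx": -22.6, "ty": 2.5, "tz": 25.4, "jaw": 1}, {"wx": 0, "wy": 11.2, "wz": 0, "tx": -22.6, "ty": 2.5, "tz": 25.4, "jaw": 1}, {"wx": 0, "wy": 11.2, "wz": 0, "tx": -22.6, "ty": 2.5, "tz": 25.4, "jaw": 1}, {"wx": 0, "wy": 11.2, "wz": 0, "tx": -22.6, "ty": 2.5, "tz": 25.4, "jaw": 1}, {"wx": 0, "wy": 11.2, "wz": 0, "tx": -22.6, "ty": 2.5, "tz": 25.4, "jaw": 1}]'

```text
time_s: 1.15
position: [307.8, -294.8, 187.2]
orientation: [[0.155, 0.001, 0.988], [-0.988, -0.001, 0.155], [0.001, -1.0, 0.001]]
wrist_force: [2.1, -0.5, -0.0]
gripper_width: 93.8
```

```bash
bash g.sh 355 -216 84 9
```

```text
t [-7.07 10.32  5.88] w [-0.04 -0.09  0.04]
1.15
```

Call:
play_rows --rows '[{"wx": 0, "wy": 0, "wz": 0, "tx": -7.1, "ty": 5, "tz": 5.9, "jaw": 1}, {"wx": 0, "wy": 0, "wz": 0, "tx": -7.1, "ty": 8, "tz": 5.9, "jaw": 1}, {"wx": 0, "wy": 0, "wz": 0, "tx": -7.1, "ty": 10.3, "tz": 5.9, "jaw": 1}, {"wx": 0, "wy": 0, "wz": 0, "tx": -7.1, "ty": 10.3, "tz": 5.9, "jaw": 1}, {"wx": 0, "wy": 0, "wz": 0, "tx": -7.1, "ty": 10.3, "tz": 5.9, "jaw": 1}]'

```text
time_s: 1.65
position: [354.9, -215.6, 84.4]
orientation: [[0.156, -0.0, 0.988], [-0.988, -0.001, 0.156], [0.001, -1.0, -0.0]]
wrist_force: [0.5, -0.3, 1.4]
gripper_width: 94.0
```

```bash
bash g.sh 355 -216 84 9;  python3 - <<'E'
from h import *
p,d=eyes.get_image("top"); cv2.imwrite("pics/t1.png",cv2.resize(p[220:400,300:540],None,fx=3,fy=3)[:,:,::-1])
E
```

```text
t [0.04 0.04 0.  ] w [ 0.02 -0.04  0.03]
1.65
```

View pics/t1.png

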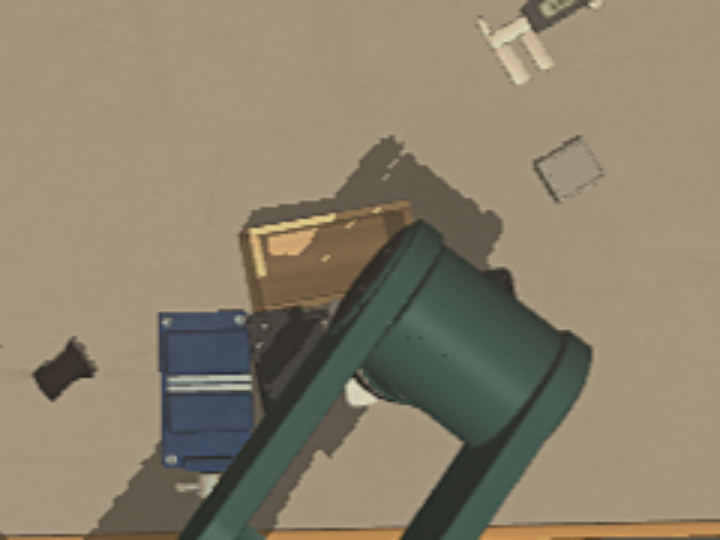

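Call:
play_rows --rows '[{"wx": 0, "wy": 0, "wz": 0, "tx": 0, "ty": 0, "tz": 1.5, "jaw": 1}, {"wx": 0, "wy": 0, "wz": 0, "tx": 0, "ty": 0, "tz": 2.5, "jaw": 1}, {"wx": 0, "wy": 0, "wz": 0, "tx": 0, "ty": 0, "tz": 3.5, "jaw": 1}, {"wx": 0, "wy": 0, "wz": 0, "tx": 0, "ty": 0, "tz": 4.5, "jaw": 1}, {"wx": 0, "wy": 0, "wz": 0, "tx": 0, "ty": 0, "tz": 5.5, "jaw": 1}]'

```text
time_s: 2.2
position: [411.7, -208.8, 86.9]
orientation: [[0.154, 0.004, 0.988], [-0.988, -0.004, 0.154], [0.004, -1.0, 0.003]]
wrist_force: [-1.6, -0.4, 3.5]
gripper_width: 94.0
```

Run:
```python
from h import *
p,d=eyes.get_image("top"); cv2.imwrite("pics/t2.png",cv2.resize(p[220:400,300:540],None,fx=3,fy=3)[:,:,::-1])
```

```text
(no output)
```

View pics/t2.png

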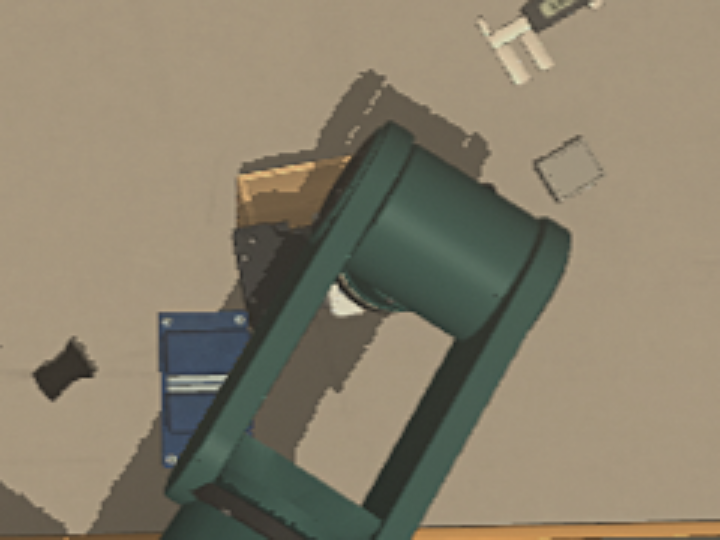

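Call:
play_rows --rows '[{"wx": 0, "wy": 0, "wz": 0, "tx": 0, "ty": 0, "tz": 1, "jaw": 1}, {"wx": 0, "wy": 0, "wz": 0, "tx": 0, "ty": 0, "tz": 2, "jaw": 1}, {"wx": 0, "wy": 0, "wz": 0, "tx": 0, "ty": 0, "tz": 2, "jaw": 1}, {"wx": 0, "wy": 0, "wz": 0, "tx": 0, "ty": -3, "tz": 0, "jaw": 1}, {"wx": 0, "wy": 0, "wz": 0, "tx": 0, "ty": -6, "tz": -5, "jaw": 1}]'

```text
time_s: 2.75
position: [370.8, -214.4, 141.9]
orientation: [[0.158, 0.005, 0.987], [-0.987, -0.001, 0.158], [0.002, -1.0, 0.004]]
wrist_force: [-1.1, -0.6, -0.5]
gripper_width: 94.3
```

Call:
play_rows --rows '[{"wx": 0, "wy": 0, "wz": 0, "tx": 0, "ty": -3, "tz": -5, "jaw": 1}, {"wx": 0, "wy": 0, "wz": 0, "tx": 0, "ty": -4, "tz": -8, "jaw": 1}, {"wx": 0, "wy": 0, "wz": 0, "tx": 0, "ty": -4, "tz": -12, "jaw": 1}, {"wx": 0, "wy": 0, "wz": 0, "tx": 0, "ty": -4, "tz": -12, "jaw": 1}]'

```text
time_s: 3.15
position: [249.4, -234.0, 181.9]
orientation: [[0.153, 0.005, 0.988], [-0.988, -0.004, 0.153], [0.004, -1.0, 0.004]]
wrist_force: [0.4, 0.9, -0.5]
gripper_width: 93.9
```

Run:
```python
from h import *
p,d=eyes.get_image("top"); cv2.imwrite("pics/t3.png",cv2.resize(p[160:400,220:540],None,fx=2.4,fy=2.4)[:,:,::-1])
```

```text
(no output)
```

View pics/t3.png

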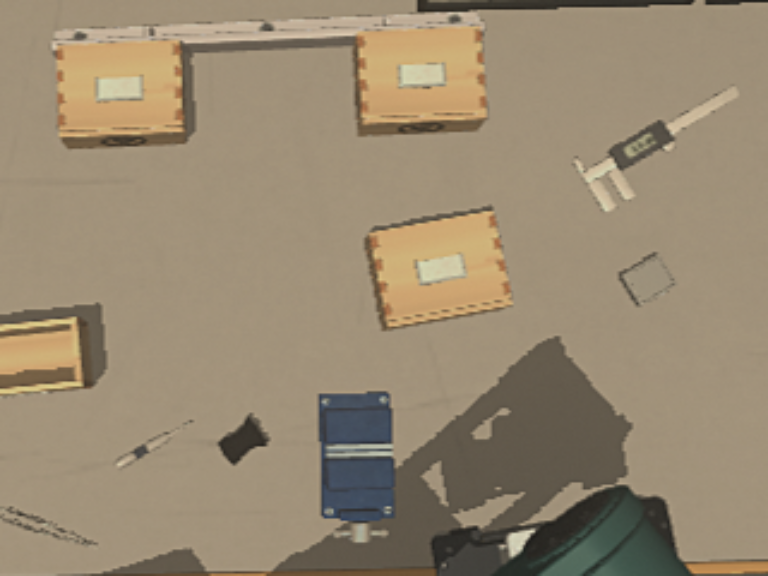

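```bash
bash g.sh 352 198 180 5
```

```text
t [-41.1    0.1   16.63] w [-0.31  3.86  0.18]
3.2
```

Call:
play_rows --rows '[{"wx": -0.3, "wy": 3.9, "wz": 0.2, "tx": -41, "ty": 0, "tz": 16.5, "jaw": 1}, {"wx": -0.3, "wy": 3.9, "wz": 0.2, "tx": -41, "ty": 0, "tz": 16.5, "jaw": 1}, {"wx": -0.3, "wy": 3.9, "wz": 0.2, "tx": -41, "ty": 0, "tz": 16.5, "jaw": 1}, {"wx": -0.3, "wy": 3.9, "wz": 0.2, "tx": -41, "ty": 0, "tz": 16.5, "jaw": 1}, {"wx": -0.3, "wy": 3.9, "wz": 0.2, "tx": -41, "ty": 0, "tz": 16.5, "jaw": 1}]'

```text
time_s: 3.7
position: [308.5, 13.2, 180.8]
orientation: [[0.087, 0.001, 0.996], [-0.996, 0.001, 0.087], [-0.001, -1.0, 0.001]]
wrist_force: [1.1, -0.3, 1.0]
gripper_width: 94.0
```

```bash
bash g.sh 352 198 180 5
```

```text
t [-18.03   0.11   5.95] w [-0.05  0.02 -0.05]
3.7
```

Call:
play_rows --rows '[{"wx": 0, "wy": 0, "wz": 0, "tx": -18, "ty": 0, "tz": 6, "jaw": 1}, {"wx": 0, "wy": 0, "wz": 0, "tx": -18, "ty": 0, "tz": 6, "jaw": 1}, {"wx": 0, "wy": 0, "wz": 0, "tx": -18, "ty": 2, "tz": 6, "jaw": 1}, {"wx": 0, "wy": 0, "wz": 0, "tx": -18, "ty": 6, "tz": 6, "jaw": 1}, {"wx": 0, "wy": 0, "wz": 0, "tx": -18, "ty": 8, "tz": 6, "jaw": 1}]'

```text
time_s: 4.2
position: [352.4, 202.4, 99.4]
orientation: [[0.094, 0.0, 0.996], [-0.996, 0.002, 0.094], [-0.002, -1.0, 0.001]]
wrist_force: [0.8, -1.9, -1.3]
gripper_width: 94.0
```

```bash
bash g.sh 356 199 84 5;  python3 - <<'E'
from h import *
p,d=eyes.get_image("top"); cv2.imwrite("pics/t4.png",cv2.resize(p[220:400,140:380],None,fx=3,fy=3)[:,:,::-1])
E
```

```text
t [0.37 1.54 0.33] w [-0.03  0.38 -0.14]
4.2
```

View pics/t4.png

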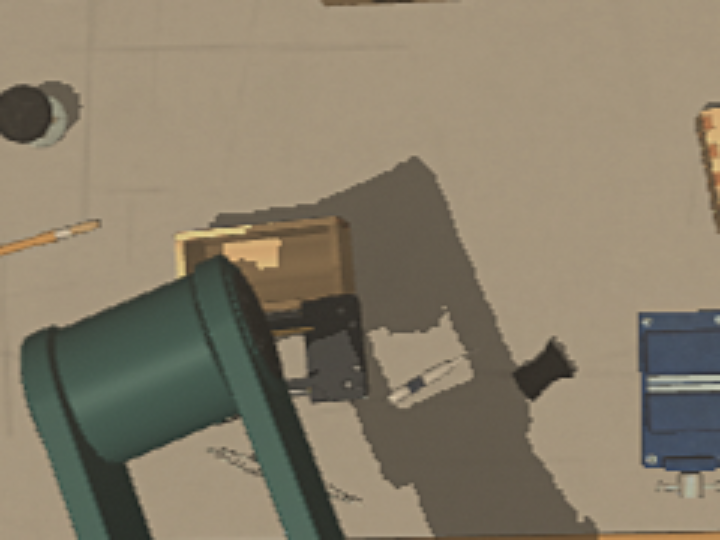

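Call:
play_rows --rows '[{"wx": 0, "wy": 0, "wz": 0, "tx": 0.3, "ty": 1.5, "tz": 0, "jaw": 1}, {"wx": 0, "wy": 0, "wz": 0, "tx": 0.3, "ty": 1.5, "tz": 1.5, "jaw": 1}, {"wx": 0, "wy": 0, "wz": 0, "tx": 0.3, "ty": 1.5, "tz": 2.5, "jaw": 1}, {"wx": 0, "wy": 0, "wz": 0, "tx": 0.3, "ty": 1.5, "tz": 3.5, "jaw": 1}, {"wx": 0, "wy": 0, "wz": 0, "tx": 0.3, "ty": 1.5, "tz": 4.5, "jaw": 1}]'

```text
time_s: 4.75
position: [393.8, 202.2, 78.7]
orientation: [[0.093, -0.012, 0.996], [-0.996, -0.001, 0.093], [-0.0, -1.0, -0.012]]
wrist_force: [-3.3, -0.2, 4.8]
gripper_width: 93.9
```

Call:
play_rows --rows '[{"wx": 0, "wy": 0, "wz": 0, "tx": 0, "ty": 0, "tz": 1, "jaw": 1}, {"wx": 0, "wy": 0, "wz": 0, "tx": 0, "ty": 0, "tz": 2, "jaw": 1}, {"wx": 0, "wy": 0, "wz": 0, "tx": 0, "ty": 0, "tz": 3, "jaw": 1}, {"wx": 0, "wy": 0, "wz": 0, "tx": 0, "ty": 0, "tz": 3, "jaw": 1}, {"wx": 0, "wy": 0, "wz": 0, "tx": 0, "ty": -3, "tz": 0, "jaw": 1}]'

```text
time_s: 5.25
position: [394.3, 201.2, 104.8]
orientation: [[0.091, -0.019, 0.996], [-0.996, -0.004, 0.091], [0.002, -1.0, -0.019]]
wrist_force: [-1.0, 0.8, -0.0]
gripper_width: 93.8
```

Call:
play_rows --rows '[{"wx": 0, "wy": 0, "wz": 0, "tx": 0, "ty": -5, "tz": -5, "jaw": 1}, {"wx": 0, "wy": 0, "wz": 0, "tx": 0, "ty": -7, "tz": -10, "jaw": 1}, {"wx": 0, "wy": 0, "wz": 0, "tx": 0, "ty": -7, "tz": -14, "jaw": 1}, {"wx": 0, "wy": 0, "wz": 0, "tx": 0, "ty": -7, "tz": -14, "jaw": 1}]'

```text
time_s: 5.65
position: [254.6, 188.9, 179.5]
orientation: [[0.093, -0.013, 0.996], [-0.996, -0.001, 0.093], [-0.0, -1.0, -0.014]]
wrist_force: [0.2, -0.0, -0.8]
gripper_width: 94.0
```

```bash
cat > look.py <<'E'
from h import *
import sys
tag=sys.argv[1]
p,d=eyes.get_image("top"); 
s,_=eyes.get_image("scene"); cv2.imwrite(f"pics/s{tag}.png",cv2.resize(s[150:400,150:450],None,fx=2.6,fy=2.6)[:,:,::-1])
cv2.imwrite(f"pics/t{tag}.png",cv2.resize(p[150:400,140:460],None,fx=2.4,fy=2.4)[:,:,::-1])
P=cloud("top",d); P=P[(abs(P[:,2]-65)<7)&(P[:,0]>380)&(P[:,0]<740)&(abs(P[:,1])<350)]
im=np.zeros((400,700),np.uint8); im[(P[:,0]-370).astype(int),(P[:,1]+350).astype(int)]=255
im=cv2.morphologyEx(im,cv2.MORPH_CLOSE,np.ones((7,7)))
for c in cv2.findContours(im,0,1)[0]:
    if cv2.contourArea(c)<3000: continue
    q=c[:,0,::-1].astype(np.float32)+[370,-350]
    (x,y),wh,a=cv2.minAreaRect(q.astype(np.float32)); 
    if a>45: a-=90;wh=wh[::-1]
    u=np.array([np.cos(np.radians(a)),np.sin(np.radians(a))])
    print("centre",round(x),round(y),"size",np.round(wh),"yaw",round(a,1),"underside",(np.array([x,y])-46*u).round())
print(sensors.get_obs()["time_s"])
E
python3 look.py 5
```

```text
centre 681 -184 size [ 94. 121.] yaw 0.0 underside [ 635. -184.]
centre 675 107 size [ 93. 121.] yaw 1.0 underside [629. 106.]
centre 497 211 size [ 93. 121.] yaw 5.3 underside [451. 207.]
centre 493 -195 size [ 92. 122.] yaw 9.0 underside [ 448. -202.]
5.75
```

View pics/t5.png

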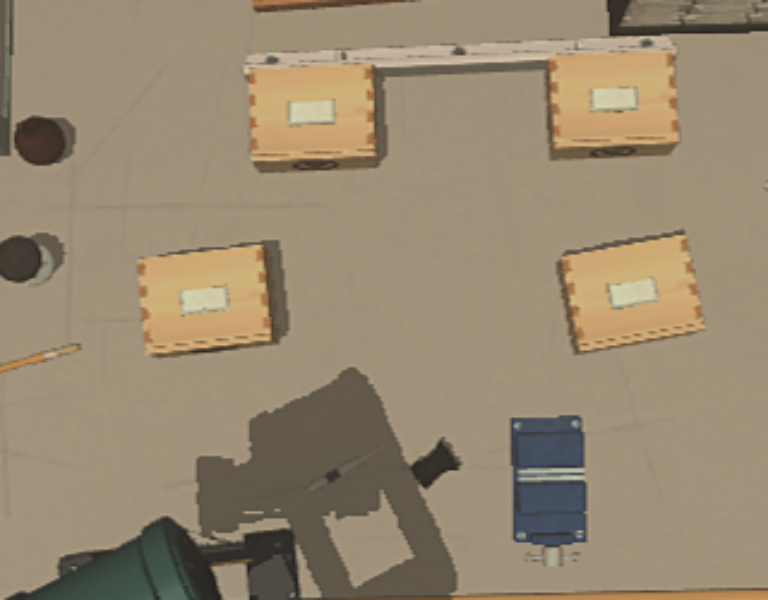

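View pics/s5.png

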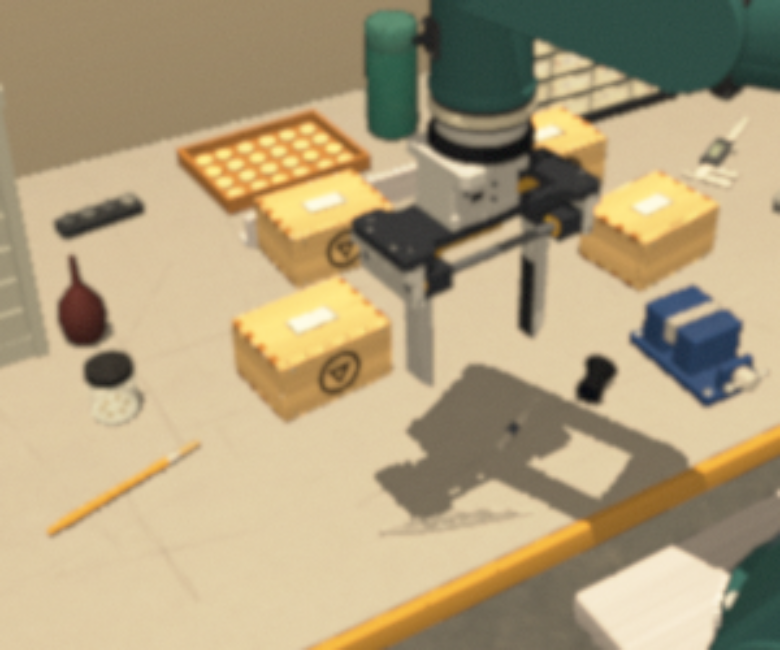

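```bash
python3 -c "
from h import *
print(sensors.get_obs()['joint_positions'].round(2))"; bash g.sh 488 306 170 -85;bash g.sh 488 306 170 95
```

```text
[ 0.45 -0.44  1.87  0.    1.72  1.93]
t [-9.51  0.45 24.16] w [ 0.62 90.29  0.72]
5.75
t [-9.51  0.45 24.16] w [  0.72 -89.7   -0.62]
5.75
```

Call:
play_rows --rows '[{"wx": 0, "wy": -40, "wz": 0, "tx": -9.5, "ty": 0, "tz": 24, "jaw": 0.3}, {"wx": 0, "wy": -40, "wz": 0, "tx": -9.5, "ty": 0, "tz": 24, "jaw": 0.3}, {"wx": 0, "wy": -40, "wz": 0, "tx": -9.5, "ty": 0, "tz": 24, "jaw": 0.3}, {"wx": 0, "wy": -40, "wz": 0, "tx": -9.5, "ty": 0, "tz": 24, "jaw": 0.3}, {"wx": 0, "wy": -43, "wz": 0, "tx": -9.5, "ty": 0, "tz": 24, "jaw": 0.3}]'

```text
time_s: 6.25
position: [482.5, 302.4, 171.8]
orientation: [[0.749, -0.016, 0.663], [-0.663, -0.004, 0.749], [-0.01, -1.0, -0.014]]
wrist_force: [0.1, 0.3, 1.4]
gripper_width: 61.1
```

```bash
bash g.sh 488 306 140 95
```

```text
t [0.21 3.16 0.68] w [  0.51 -46.51  -0.84]
6.25
```

Call:
play_rows --rows '[{"wx": 0.5, "wy": -46.5, "wz": -0.8, "tx": 0.2, "ty": 3, "tz": 0.7, "jaw": 0.3}, {"wx": 0.5, "wy": -46.5, "wz": -0.8, "tx": 0.2, "ty": 3, "tz": 0.7, "jaw": 0.3}, {"wx": 0.5, "wy": -46.5, "wz": -0.8, "tx": 0.2, "ty": 3, "tz": 0.7, "jaw": 0.3}, {"wx": 0.5, "wy": -46.5, "wz": -0.8, "tx": 0.2, "ty": 3, "tz": 0.7, "jaw": 0.3}, {"wx": 0.5, "wy": -46.5, "wz": -0.8, "tx": 0.2, "ty": 3, "tz": 0.7, "jaw": 0.3}]'

```text
time_s: 6.75
position: [489.7, 305.7, 138.6]
orientation: [[1.0, -0.004, -0.025], [0.025, -0.002, 1.0], [-0.004, -1.0, -0.002]]
wrist_force: [-0.7, -0.6, 0.2]
gripper_width: 61.1
```

```bash
bash g.sh 488 306 22 95
```

```text
t [-0.12 11.67  0.05] w [ 0.12 -3.54 -0.23]
6.75
```

Call:
play_rows --rows '[{"wx": 0.1, "wy": -3.5, "wz": -0.2, "tx": -0.1, "ty": 4, "tz": 0, "jaw": 0.3}, {"wx": 0.1, "wy": -3.5, "wz": -0.2, "tx": -0.1, "ty": 8, "tz": 0, "jaw": 0.3}, {"wx": 0.1, "wy": -3.5, "wz": -0.2, "tx": -0.1, "ty": 11, "tz": 0, "jaw": 0.3}, {"wx": 0.1, "wy": -3.5, "wz": -0.2, "tx": -0.1, "ty": 11.6, "tz": 0, "jaw": 0.3}, {"wx": 0.1, "wy": -3.5, "wz": -0.2, "tx": -0.1, "ty": 11.6, "tz": 0, "jaw": 0.3}]'

```text
time_s: 7.25
position: [488.1, 304.6, 19.9]
orientation: [[0.996, -0.004, -0.086], [0.086, -0.003, 0.996], [-0.005, -1.0, -0.002]]
wrist_force: [0.7, 1.2, 0.1]
gripper_width: 61.1
```

```bash
bash g.sh 495 230 22 91; python3 look.py 6
```

```text
t [ 0.05 -0.19 -7.49] w [ 0.13  3.91 -0.26]
7.25
centre 681 -185 size [ 94. 121.] yaw 1.2 underside [ 635. -186.]
centre 676 107 size [ 94. 121.] yaw 1.2 underside [630. 106.]
centre 497 211 size [ 93. 122.] yaw 5.4 underside [451. 207.]
centre 494 -194 size [ 93. 121.] yaw 8.8 underside [ 448. -202.]
7.35
```

View pics/s6.png

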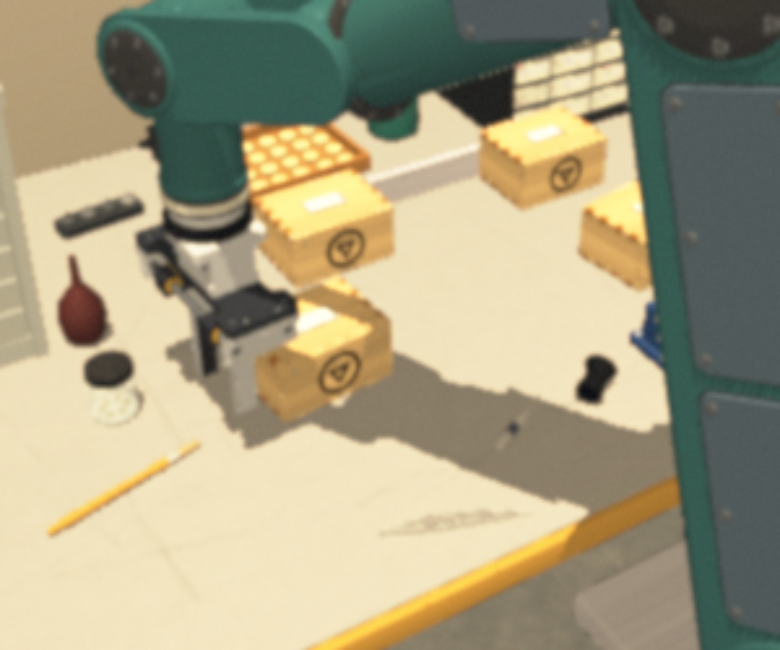

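Call:
play_rows --rows '[{"wx": 0, "wy": 0, "wz": 0, "tx": 0, "ty": 0, "tz": -1.5, "jaw": 0.3}, {"wx": 0, "wy": 0, "wz": 0, "tx": 0, "ty": 0, "tz": -2.5, "jaw": 0.3}, {"wx": 0, "wy": 0, "wz": 0, "tx": 0, "ty": 0, "tz": -3.5, "jaw": 0.3}, {"wx": 0, "wy": 0.8, "wz": 0, "tx": 0, "ty": 0, "tz": -5, "jaw": 0.3}, {"wx": 0, "wy": 1.8, "wz": 0, "tx": 0, "ty": 0, "tz": -7, "jaw": 0.3}]'

```text
time_s: 7.85
position: [497.4, 237.2, 26.0]
orientation: [[0.998, 0.006, -0.055], [0.054, 0.005, 0.999], [0.006, -1.0, 0.005]]
wrist_force: [0.5, 5.6, 4.5]
gripper_width: 61.3
```

```bash
bash g.sh 497 27 22 91.2; python3 look.py 7
```

```text
t [ -1.19   0.29 -20.99] w [-0.28  1.92  0.35]
7.85
centre 681 -185 size [ 94. 121.] yaw 1.5 underside [ 635. -186.]
centre 675 107 size [ 94. 121.] yaw 1.0 underside [629. 106.]
centre 498 161 size [ 93. 114.] yaw 3.1 underside [452. 159.]
centre 494 -195 size [ 93. 121.] yaw 8.9 underside [ 448. -202.]
7.95
```

Call:
play_rows --rows '[{"wx": 0, "wy": 0.5, "wz": 0, "tx": -0.1, "ty": 0.2, "tz": -2, "jaw": 0.3}, {"wx": 0, "wy": 1, "wz": 0, "tx": -0.2, "ty": 0.2, "tz": -4, "jaw": 0.3}, {"wx": 0, "wy": 1.5, "wz": 0, "tx": -0.3, "ty": 0.2, "tz": -6, "jaw": 0.3}, {"wx": 0, "wy": 1.9, "wz": 0, "tx": -0.4, "ty": 0.2, "tz": -8, "jaw": 0.3}, {"wx": 0, "wy": 1.9, "wz": 0, "tx": -0.5, "ty": 0.2, "tz": -10, "jaw": 0.3}]'

```text
time_s: 8.45
position: [497.6, 134.6, 24.1]
orientation: [[1.0, 0.006, -0.019], [0.019, 0.003, 1.0], [0.006, -1.0, 0.003]]
wrist_force: [0.2, 4.4, 3.6]
gripper_width: 61.2
```

```bash
bash g.sh 497 27 22 91.2; python3 look.py 8
```

```text
t [ -0.27   0.17 -10.76] w [-0.17 -0.09  0.34]
8.45
centre 681 -185 size [ 94. 122.] yaw 0.8 underside [ 635. -186.]
centre 675 107 size [ 94. 121.] yaw 1.0 underside [629. 106.]
centre 497 48 size [92. 91.] yaw 1.1 underside [451.  47.]
centre 494 -195 size [ 92. 122.] yaw 8.9 underside [ 448. -202.]
8.55
```

View pics/t8.png

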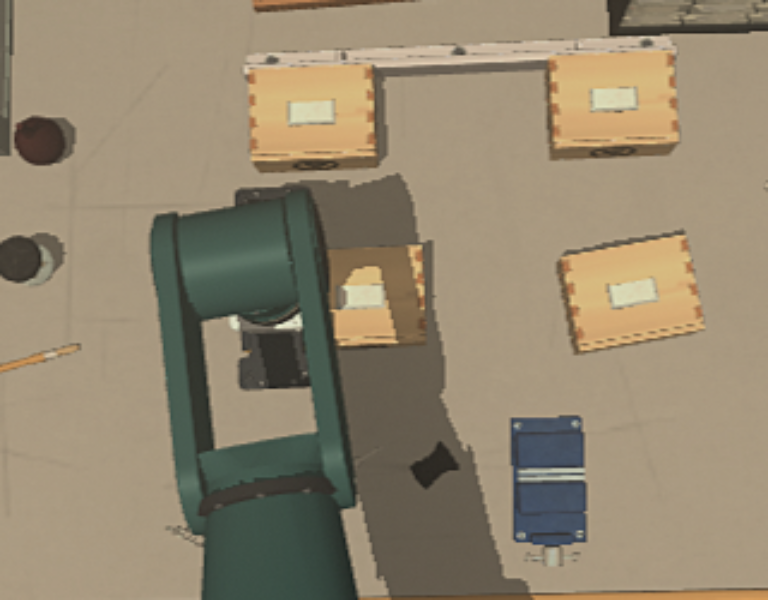

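Call:
play_rows --rows '[{"wx": 0, "wy": 0, "wz": 0, "tx": 0, "ty": 0.1, "tz": -2, "jaw": 0.3}, {"wx": 0, "wy": 0, "wz": 0, "tx": -0.1, "ty": 0.1, "tz": -4, "jaw": 0.3}, {"wx": 0, "wy": 0, "wz": 0, "tx": -0.1, "ty": 0.1, "tz": -6, "jaw": 0.3}, {"wx": 0, "wy": 0, "wz": 0, "tx": -0.2, "ty": 0.1, "tz": -8, "jaw": 0.3}, {"wx": 0, "wy": 0, "wz": 0, "tx": -0.2, "ty": 0.1, "tz": -9.5, "jaw": 0.3}]'

```text
time_s: 9.05
position: [496.7, 38.0, 22.7]
orientation: [[1.0, 0.004, -0.017], [0.017, 0.001, 1.0], [0.004, -1.0, 0.001]]
wrist_force: [-0.2, 4.9, 3.5]
gripper_width: 61.0
```

```bash
bash g.sh 497 31 22 91.2; python3 look.py 9
```

```text
t [ 0.02  0.07 -0.7 ] w [-0.06 -0.24  0.24]
9.05
centre 681 -185 size [ 94. 121.] yaw 1.2 underside [ 635. -186.]
centre 675 107 size [ 94. 121.] yaw 0.6 underside [629. 106.]
centre 497 -59 size [94. 71.] yaw -1.8 underside [451. -57.]
centre 494 -195 size [ 93. 122.] yaw 9.1 underside [ 448. -202.]
9.15
```

Call:
play_rows --rows '[{"wx": 0, "wy": 0, "wz": 0, "tx": 0, "ty": 0, "tz": -0.4, "jaw": 0.3}, {"wx": 0, "wy": 0, "wz": 0, "tx": 0, "ty": 0, "tz": -0.7, "jaw": 0.3}, {"wx": 0, "wy": 0, "wz": 0, "tx": 0, "ty": 0, "tz": -0.7, "jaw": 0.3}, {"wx": 0, "wy": 0, "wz": 0, "tx": 0, "ty": 0, "tz": 2, "jaw": 0.3}, {"wx": 0, "wy": 0, "wz": 0, "tx": 0, "ty": 0, "tz": 5, "jaw": 0.3}]'

```text
time_s: 9.65
position: [495.6, 85.9, 21.8]
orientation: [[1.0, 0.003, -0.013], [0.013, -0.004, 1.0], [0.003, -1.0, -0.004]]
wrist_force: [-0.6, 0.3, 0.1]
gripper_width: 61.0
```

Call:
play_rows --rows '[{"wx": 0, "wy": 0, "wz": 0, "tx": 0, "ty": -5, "tz": 2, "jaw": 0.3}, {"wx": 0, "wy": 0, "wz": 0, "tx": 0, "ty": -10, "tz": 4, "jaw": 0.3}, {"wx": 0, "wy": 0, "wz": 0, "tx": -8, "ty": -14, "tz": 4, "jaw": 0.3}, {"wx": 0, "wy": 20, "wz": 0, "tx": -20, "ty": -14, "tz": 4, "jaw": 0.3}, {"wx": 0, "wy": 20, "wz": 0, "tx": -20, "ty": -14, "tz": 4, "jaw": 0.3}]'

```text
time_s: 10.15
position: [351.4, 123.9, 154.1]
orientation: [[0.958, 0.004, 0.288], [-0.288, -0.005, 0.958], [0.005, -1.0, -0.004]]
wrist_force: [-0.9, -0.1, 0.2]
gripper_width: 61.2
```

```bash
python3 look.py 10; bash g.sh 360 -40 150 1;bash g.sh 360 -40 150 181
```

```text
centre 681 -185 size [ 94. 121.] yaw 1.7 underside [ 635. -186.]
centre 675 107 size [ 93. 121.] yaw 0.8 underside [629. 106.]
centre 496 -42 size [ 93. 121.] yaw 1.0 underside [450. -43.]
centre 494 -195 size [ 92. 121.] yaw 9.1 underside [ 448. -202.]
10.25
t [  5.73   0.5  -15.4 ] w [-0.08 72.6   0.39]
10.25
t [  5.73   0.5  -15.4 ] w [ 4.300e-01 -1.074e+02  8.000e-02]
10.25
```

View pics/t10.png

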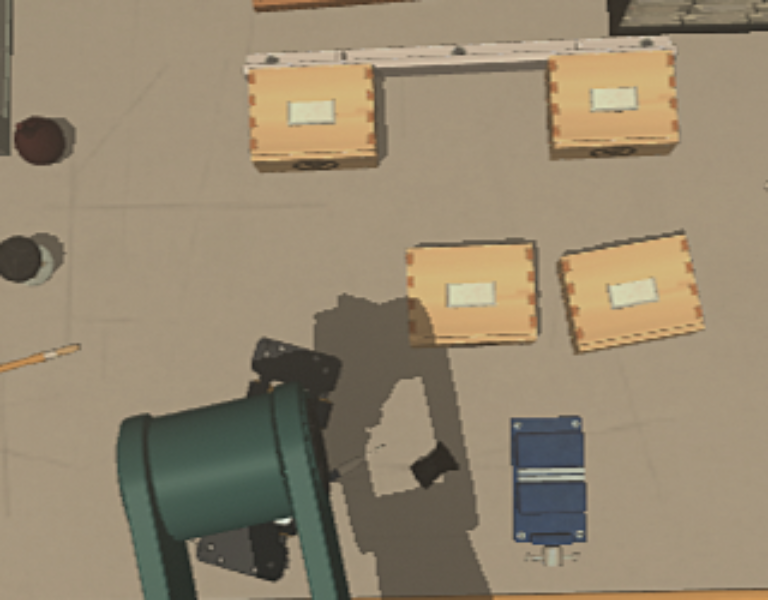

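Call:
play_rows --rows '[{"wx": 0, "wy": 36, "wz": 0, "tx": 5.7, "ty": 0, "tz": -15.4, "jaw": 0.6}, {"wx": 0, "wy": 36, "wz": 0, "tx": 5.7, "ty": 0, "tz": -15.4, "jaw": 0.6}, {"wx": 0, "wy": 36, "wz": 0, "tx": 5.7, "ty": 0, "tz": -15.4, "jaw": 0.6}, {"wx": 0, "wy": 36, "wz": 0, "tx": 5.7, "ty": 0, "tz": -15.4, "jaw": 0.6}, {"wx": 0, "wy": 43, "wz": 0, "tx": 5.7, "ty": 0, "tz": -15.4, "jaw": 0.6}]'

```text
time_s: 10.75
position: [360.2, -42.9, 154.6]
orientation: [[0.5, 0.004, 0.866], [-0.866, -0.006, 0.5], [0.007, -1.0, 0.0]]
wrist_force: [0.3, -0.3, 0.4]
gripper_width: 75.2
```

```bash
bash g.sh 400 -44 120 1.1
```

```text
t [2.06 3.48 3.39] w [-0.13 28.91  0.41]
10.75
```

Call:
play_rows --rows '[{"wx": 0, "wy": 28.9, "wz": 0.4, "tx": 2.1, "ty": 1, "tz": 3.4, "jaw": 0.6}, {"wx": 0, "wy": 28.9, "wz": 0.4, "tx": 2.1, "ty": 3.5, "tz": 3.4, "jaw": 0.6}, {"wx": 0, "wy": 28.9, "wz": 0.4, "tx": 2.1, "ty": 3.5, "tz": 3.4, "jaw": 0.6}, {"wx": 0, "wy": 28.9, "wz": 0.4, "tx": 2.1, "ty": 3.5, "tz": 3.4, "jaw": 0.6}, {"wx": 0, "wy": 28.9, "wz": 0.4, "tx": 2.1, "ty": 3.5, "tz": 3.4, "jaw": 0.6}]'

```text
time_s: 11.25
position: [400.6, -44.9, 119.0]
orientation: [[0.02, 0.001, 1.0], [-1.0, -0.0, 0.02], [0.0, -1.0, 0.001]]
wrist_force: [0.3, 0.5, -0.1]
gripper_width: 75.0
```

```bash
bash g.sh 408 -44 22 1.1
```

```text
t [-0.07  9.7   0.73] w [-0.03  0.07  0.01]
11.25
```

Call:
play_rows --rows '[{"wx": 0, "wy": 0, "wz": 0, "tx": -0.1, "ty": 4, "tz": 0.7, "jaw": 0.6}, {"wx": 0, "wy": 0, "wz": 0, "tx": -0.1, "ty": 7, "tz": 0.7, "jaw": 0.6}, {"wx": 0, "wy": 0, "wz": 0, "tx": -0.1, "ty": 9.5, "tz": 0.7, "jaw": 0.6}, {"wx": 0, "wy": 0, "wz": 0, "tx": -0.1, "ty": 9.7, "tz": 0.7, "jaw": 0.6}, {"wx": 0, "wy": 0, "wz": 0, "tx": -0.1, "ty": 9.7, "tz": 0.7, "jaw": 0.6}]'

```text
time_s: 11.75
position: [407.6, -43.9, 21.9]
orientation: [[0.022, -0.001, 1.0], [-1.0, -0.0, 0.022], [0.0, -1.0, -0.001]]
wrist_force: [-0.0, -0.4, 0.4]
gripper_width: 75.1
```

```bash
bash g.sh 520 -42 22 1.1; python3 look.py 11
```

```text
t [ 0.06 -0.02 11.24] w [0.03 0.15 0.02]
11.75
centre 681 -185 size [ 93. 121.] yaw 0.9 underside [ 635. -185.]
centre 676 107 size [ 94. 121.] yaw 1.0 underside [630. 106.]
centre 502 -42 size [ 81. 121.] yaw -0.0 underside [456. -42.]
centre 494 -195 size [ 93. 122.] yaw 8.9 underside [ 448. -202.]
11.85
```

View pics/s11.png

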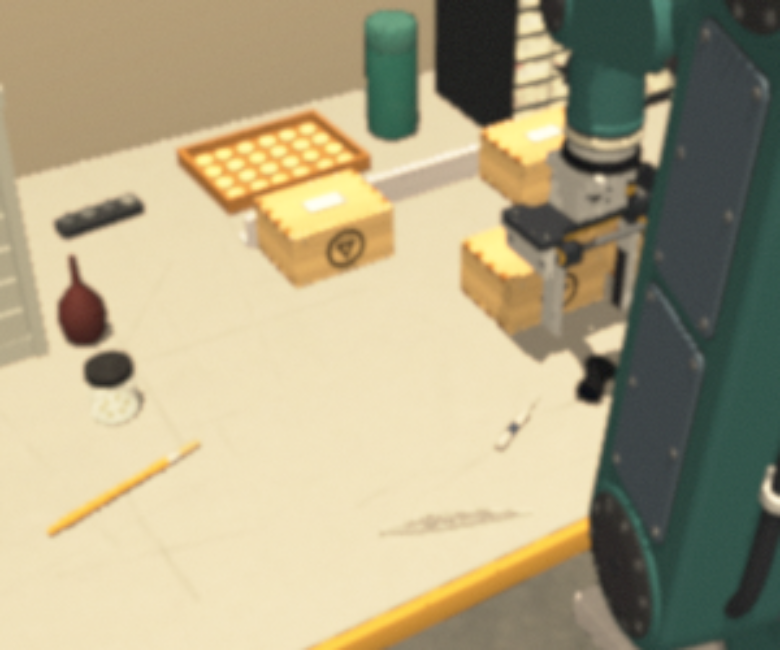

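Call:
play_rows --rows '[{"wx": 0, "wy": 0, "wz": 0, "tx": 0, "ty": 0, "tz": 2, "jaw": 0.6}, {"wx": 0, "wy": 0, "wz": 0, "tx": 0, "ty": 0, "tz": 3, "jaw": 0.6}, {"wx": 0, "wy": 0, "wz": 0, "tx": 0, "ty": 0, "tz": 5, "jaw": 0.6}, {"wx": 0, "wy": 0, "wz": 0, "tx": 0, "ty": 0, "tz": 7, "jaw": 0.6}, {"wx": 0, "wy": 0, "wz": 0, "tx": 0, "ty": 0, "tz": 9, "jaw": 0.6}]'

```text
time_s: 12.35
position: [498.9, -42.5, 25.1]
orientation: [[0.022, 0.001, 1.0], [-1.0, -0.002, 0.022], [0.002, -1.0, 0.001]]
wrist_force: [-5.6, -1.0, 6.1]
gripper_width: 75.5
```

```bash
bash g.sh 580 -41 22 1.1; python3 look.py 12
```

```text
t [0.03 0.32 8.11] w [-0.06  0.15  0.1 ]
12.35
centre 681 -185 size [ 94. 121.] yaw 1.1 underside [ 635. -186.]
centre 675 107 size [ 94. 121.] yaw 0.7 underside [629. 106.]
centre 493 -195 size [ 93. 121.] yaw 8.4 underside [ 448. -202.]
12.45
```

View pics/t12.png

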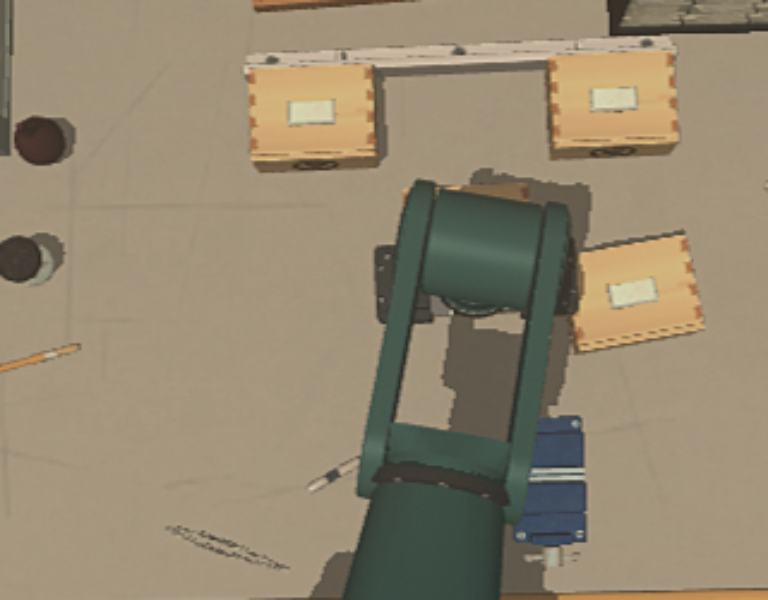

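Call:
play_rows --rows '[{"wx": 0, "wy": 0, "wz": 0, "tx": 0, "ty": 0.3, "tz": 2, "jaw": 0.6}, {"wx": 0, "wy": 0, "wz": 0, "tx": 0, "ty": 0.3, "tz": 4, "jaw": 0.6}, {"wx": 0, "wy": 0, "wz": 0, "tx": 0, "ty": 0.3, "tz": 5.5, "jaw": 0.6}, {"wx": 0, "wy": 0, "wz": 0, "tx": 0, "ty": 0.3, "tz": 7, "jaw": 0.6}, {"wx": 0, "wy": 0, "wz": 0, "tx": 0, "ty": 0.3, "tz": 8, "jaw": 0.6}]'

```text
time_s: 12.95
position: [581.3, -40.9, 23.0]
orientation: [[0.022, 0.005, 1.0], [-1.0, -0.002, 0.022], [0.002, -1.0, 0.005]]
wrist_force: [-3.5, -0.4, 2.4]
gripper_width: 75.1
```

```bash
bash g.sh 620 -40 22 1.1; python3 look.py 13
```

```text
t [0.   0.12 3.87] w [-0.29  0.18  0.12]
12.95
centre 681 -185 size [ 94. 121.] yaw 1.9 underside [ 635. -187.]
centre 676 107 size [ 94. 121.] yaw 0.6 underside [630. 106.]
centre 493 -195 size [ 92. 122.] yaw 8.9 underside [ 448. -202.]
13.05
```

View pics/t13.png

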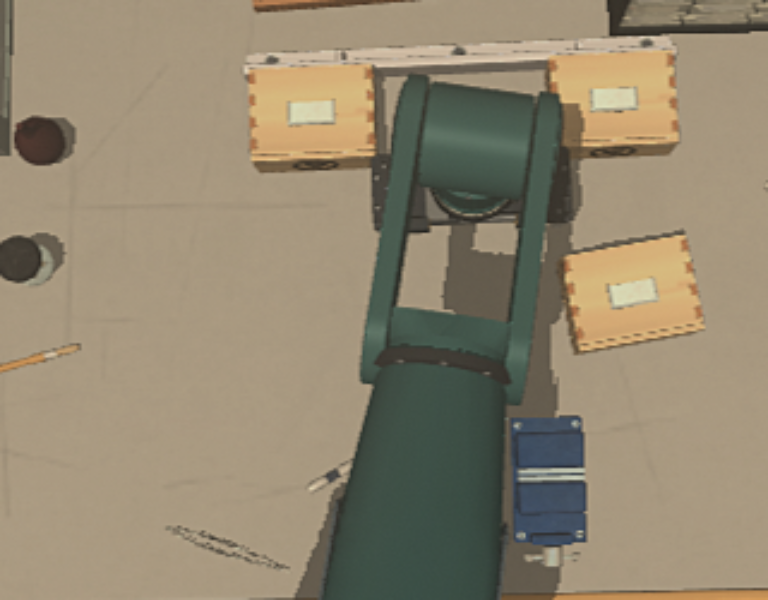

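View pics/s13.png

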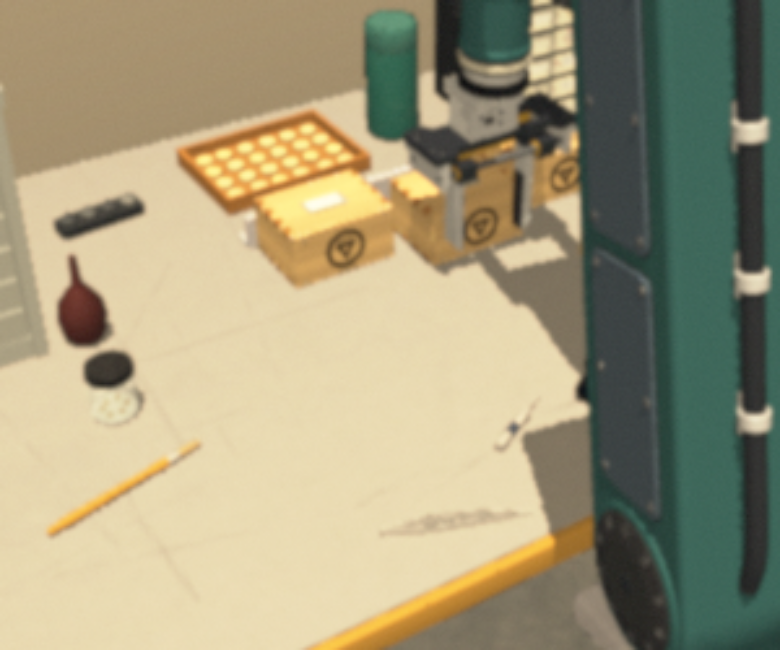

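Call:
play_rows --rows '[{"wx": 0, "wy": 0, "wz": 0, "tx": 0, "ty": 0, "tz": 1.2, "jaw": 0.6}, {"wx": 0, "wy": 0, "wz": 0, "tx": 0, "ty": 0, "tz": 2.2, "jaw": 0.6}, {"wx": 0, "wy": 0, "wz": 0, "tx": 0, "ty": 0, "tz": 3, "jaw": 0.6}, {"wx": 0, "wy": 0, "wz": 0, "tx": 0, "ty": 0, "tz": 3.4, "jaw": 0.6}]'

```text
time_s: 13.45
position: [616.8, -40.1, 23.4]
orientation: [[0.022, 0.008, 1.0], [-1.0, -0.002, 0.022], [0.002, -1.0, 0.008]]
wrist_force: [-2.7, 0.2, 2.2]
gripper_width: 75.7
```

Call:
play_rows --rows '[{"wx": 0, "wy": 0, "wz": 0, "tx": 0, "ty": 0, "tz": 0.3, "jaw": 0.6}, {"wx": 0, "wy": 0, "wz": 0, "tx": 0, "ty": 0, "tz": 0.3, "jaw": 0.6}]'

```text
time_s: 13.65
position: [620.1, -40.1, 23.4]
orientation: [[0.022, 0.008, 1.0], [-1.0, -0.002, 0.022], [0.002, -1.0, 0.008]]
wrist_force: [-0.6, 0.1, -0.1]
gripper_width: 75.0
```

Call:
play_rows --rows '[{"wx": 0, "wy": 0, "wz": 0, "tx": 0, "ty": 0, "tz": 0.3, "jaw": 0.6}]'

```text
time_s: 13.75
position: [622.6, -40.0, 23.4]
orientation: [[0.022, 0.007, 1.0], [-1.0, -0.002, 0.022], [0.002, -1.0, 0.007]]
wrist_force: [-3.1, 0.1, -0.2]
gripper_width: 75.0
```

```bash
python3 look.py 14
```

```text
centre 681 -189 size [ 94. 114.] yaw 0.0 underside [ 635. -189.]
centre 675 107 size [ 95. 121.] yaw 1.1 underside [629. 106.]
centre 493 -195 size [ 92. 121.] yaw 9.1 underside [ 448. -202.]
13.85
```

View pics/t14.png

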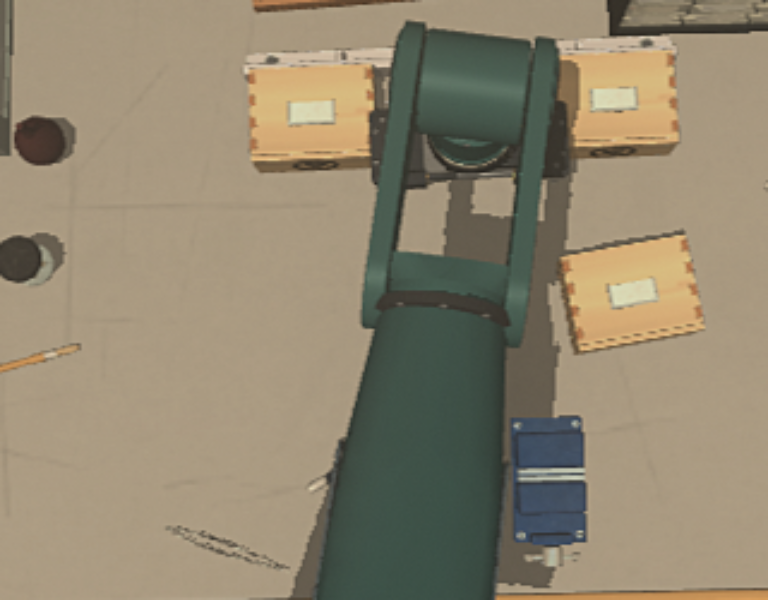

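Back off and check.

Call:
play_rows --rows '[{"wx": 0, "wy": 0, "wz": 0, "tx": 0, "ty": 0, "tz": -3, "jaw": 0.6}, {"wx": 0, "wy": 0, "wz": 0, "tx": 0, "ty": 0, "tz": -7, "jaw": 0.6}, {"wx": 0, "wy": 0, "wz": 0, "tx": 0, "ty": -5, "tz": -10, "jaw": 0.6}, {"wx": 0, "wy": 0, "wz": 0, "tx": 0, "ty": -10, "tz": -14, "jaw": 0.6}, {"wx": 0, "wy": 0, "wz": 0, "tx": 0, "ty": -12, "tz": -19, "jaw": 0.6}]'

```text
time_s: 14.35
position: [454.7, -44.0, 133.4]
orientation: [[0.023, 0.016, 1.0], [-1.0, -0.003, 0.023], [0.004, -1.0, 0.016]]
wrist_force: [1.3, 0.3, 1.5]
gripper_width: 74.8
```

Call:
play_rows --rows '[{"wx": 0, "wy": 0, "wz": 0, "tx": 0, "ty": -2, "tz": -5, "jaw": 0.6}, {"wx": 0, "wy": 0, "wz": 0, "tx": 0, "ty": -4, "tz": -8, "jaw": 0.6}, {"wx": 0, "wy": 0, "wz": 0, "tx": 0, "ty": -4, "tz": -8, "jaw": 0.6}]'

```text
time_s: 14.65
position: [374.2, -46.2, 176.7]
orientation: [[0.022, 0.027, 0.999], [-1.0, -0.006, 0.022], [0.007, -1.0, 0.027]]
wrist_force: [-0.3, -0.3, 0.8]
gripper_width: 75.2
```

```bash
python3 look.py 15
```

```text
centre 681 -184 size [ 94. 121.] yaw 0.0 underside [ 635. -184.]
centre 679 -38 size [ 94. 120.] yaw 1.2 underside [633. -39.]
centre 675 107 size [ 93. 121.] yaw 1.1 underside [629. 106.]
centre 494 -195 size [ 92. 122.] yaw 8.9 underside [ 448. -202.]
14.75
```

View pics/t15.png

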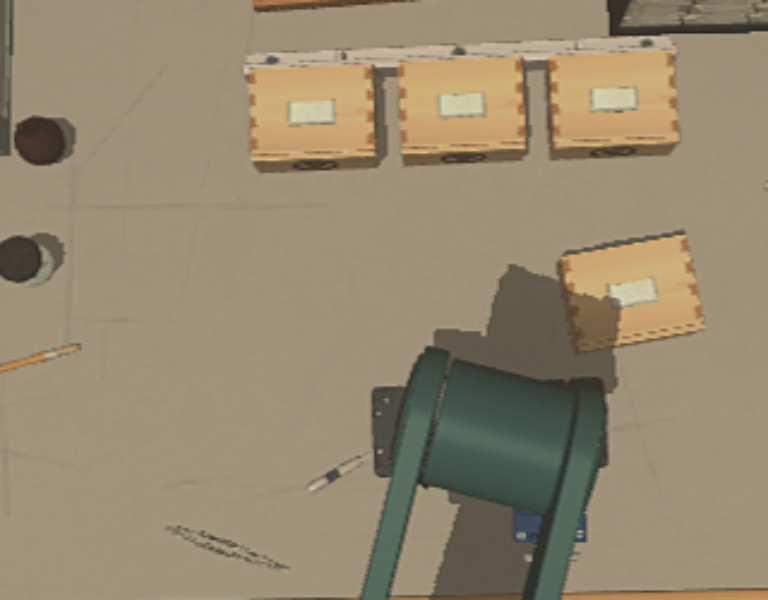

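```bash
python3 -c "
from h import *
print(order.sign_off())"
```

```text
the job is handed in; nothing more can be done
None
```

The stamped crate now lies in the gap of the dispatch row, up against the rail, and I have handed the job in. Hand-in was at about 15 s of the 61 s allowed and gave no verdict.

I tipped both crates onto their far long walls with the open fingertips. The stamp was on the left one. I pushed that crate sideways until it was in front of the gap, then forward to the rail, without gripping or lifting anything.

Last checks, from the top camera after the arm had backed off:

- **Stamped crate:** its centre is at (679, -38) mm. The midpoint of the two row crates is about (678, -38.5) mm. Its yaw is 1.2°, against about 1.2° for the row, and its open side is level with those of its neighbours.
- **Blank crate:** it lies where it was tipped, at (494, -195) mm, with its origin about 47 mm from its start (the height difference included).
- **Row crates:** both measured within 1 mm of their starting positions. Single yaw readings for them scattered between 0° and 1.9°, which I put down to measurement noise.
- **Bystanders:** the jar and the blower looked unmoved in the last picture. The grey parts box was outside that cropped view and I did not measure it again; the arm stayed clear of it.

No check failed.

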